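Bring a bottle to the reader on a stiff slide

ROBOT

A 6-joint arm with a two-finger parallel gripper is mounted at the origin on a cart in front of the work surface, level with it; the furniture and walls round the work are solid. World frame = base frame: x ahead of the robot, y to its left, z up, the work surface at z = 0. Lengths are in m, angles in degrees, forces in N, time in s.
With the tool pointing down it reaches from about 0.325 to 0.85 m from the base axis. Payload 4.4 kg.
Tool frame: the origin (TCP) lies at the very end of the fingers, on their centre line; the grasp point (between the pads) lies 19 mm behind it; z points along the fingers, y is the direction in which the jaws open and shut (so a half turn about z gives the same grasp; the last joint's range is limited). The gripper opens to 94 mm and grips with 3 to 60 N. Pads are 16 mm wide; open, the fingers measure 119 mm over their backs; the gripper's body (75 mm by 177 mm) begins 78 mm behind the grasp point.
Start: joints at [-79.269, 11.837, 88.321, -0, 79.842, -8.623], TCP at [0.191, -0.543, 0.205] pointing down, gripper open.
Joint ranges: [-156.59, 156.59], [-49.26, 127.26], [12.9, 141.05], [-63.56, 243.56], [4.71, 150.69], [-161.64, 161.64]. Speed limits (degrees/s): [159.86, 159.86, 180, 180, 180, 180].

INTERFACE

Orientations are given as [roll, pitch, yaw] about the fixed x, y, z axes, in that order (R = Rz(yaw) Ry(pitch) Rx(roll)).
In Python, from rig import arm gives the robot as it stands.
- The arm moves only by the tool send_rows, never from a script. Its argument "motion" is a list of rows, each a list of 2 entries, a list of its own where there are three numbers: the shift along the tool's x, y, z in cm, then the turn about the tool's z in degrees. A call has 1 to 12 rows; each row shifts and turns the commanded pose from where the row before left it, along the tool's axes as they then stand; what a row does not reach is not made up. A row lasts 1/8 s, in which the tool goes at most 62.5 mm and 10.7 degrees, less where a joint would pass 70% of its speed; a pose out of reach is approached as far as the arm can. A call with a gripper value outside its range is refused whole. "gripper" is the opening, from 0 (shut) to 1 (fully open), set as the call begins (left out, the last holds). The fingers move at their own pace and stop on an object; "force" is the grip in N (left out, the last holds). Time passes only in rows, so rows that do not move let the fingers close. It gives the time, the measured TCP pose, the force and the opening at its end, in the units of the state.
- arm.get_obs(): the state, without advancing time (a new reading comes with each control period).
- arm.get_image(name): name is "side" or "top" or "wrist"; returns (picture, depth): 420x560x3 uint8, red, green, blue; 420x560 float32, m along the optical axis (not along the pixel's ray), 0 where there is no reading.
- arm.camera_info(name): a dict with "K" (3x3 intrinsics, pixels), "D" ([k1, k2, p1, p2, k3] as OpenCV has them; the pictures are not rectified), "extrinsics" (4x4, takes a point from world to camera coordinates); the wrist camera has in their place "T_tool_cam" (4x4, takes a point from camera to tool coordinates, whose origin is the TCP and whose axes are the flange's). Camera axes: x right, y down, z forward; pixel columns grow to the right and rows downward; lengths in m; the calibration is good to about 2 mm. A picture is of the moment at which its call begins: read the wrist's pose just before it. camera_info takes no time and is no camera call.
- arm.hand_in(): hands the job in, once; it reports no verdict.
Trained networks look in the newest picture that a camera, given by its name, has taken for a name from the list of things; names that differ only in an ending like _2 or _b are one class to them, and where a whole thing is asked for, a point or a joint stands for the part that bears it (a point fixed in the world has none). Each returns a list of dicts, best first, with "p" (0 to 1); they miss things now and then, are a little off and sometimes report something else, mostly with a low value. They report only what shows in the picture. A call takes as long as a camera call. They do not tell look-alikes from the thing itself.
- arm.search_frame(query, camera): "bbox" ([left, top, width, height] in pixels, round what is visible of it).
The state is a dict: "t": time; "q": joint angles; "dq": joint speeds; "joint_efforts": joint torques, N m; "position": TCP position; "tcp_rot": TCP orientation; "wrist_force": force on the tool from outside, world axes, zero at the start; "ft_torque": the same for the moment, N m; "width": opening from 0.0 (shut) to 1.0 (fully open).
Only numpy, scipy, OpenCV 4.12 (cv2) and the standard library are available. Lean on these libraries where they do the work, as an engineer would, in place of code of your own. Each camera call takes 0.05 s, during which the arm holds its last target.

TASK

Take the small brown bottle that stands near the front of the bench, left of the rail, and stand it upright in the middle of the round stand on the sliding stage and let go of it. Then nudge the stage leftwards along its stiff rail until its pointer stands opposite the notch in the reader's index plate; do not let the pointer run past the notch, keep the bottle standing on its stand, and leave the other things on the bench where they are.

Things in the scene. Friction and masses are not known exactly. Their poses are not given: they have to be found in the camera images.
- bottle_center (a point): centre, half-way up, of the small brown screw-cap bottle with a white cap, standing near the front of the bench, left of the rail (not the like one at the back by the wall); round body 40 mm in diameter up to about 45 mm, then a shoulder and a 23 mm wide cap, 75 mm tall in all, about 80 g; z is its own upward axis
- stage (a joint): travel of the sliding stage along its rail in m: 0 at the right-hand end, growing to the left (rail's +y), end stop at 0.20. It moves only when pushed with more than about 5 N along the rail (plus 25 N per m/s), stays where it is left and does not spring back. It starts 70 to 170 mm short (right) of the notch
- stage_stand (a point): centre of the flat top of the round stand in the middle of the stage: a disc 56 mm in diameter, 92 mm above the bench, on a thinner column; the bottle's base goes here. The stage is a grey block 80 mm wide, 200 mm long along the rail, its top at 50 mm. Axes: y along the rail to the left (the push direction), x across it away from the robot, z up
- stage_push (a point): centre of the push area on the outer face of the stage's right-hand end plate, 80 mm above the bench, 104 mm from the stand's centre along the rail. The upright plate is 60 mm wide across the rail, 8 mm thick, and stands free from 50 to 100 mm above the bench. Same axes as the stand
- stage_pointer (a point): tip of the pointer, a 4 mm wide steel finger on the front (robot side) of the stage, level with the stand's centre along the rail, 48 mm above the bench; moves with the stage, same axes
- index_notch (a point): middle of the mouth of the notch, 10 mm wide along the rail, in the edge of the reader's index plate (60 mm long, top at 50 mm, fixed in front of the rail). The pointer tip passes 2 mm clear of it. Axes as the stage's: y along the rail to the left; the pointer's y in this frame is 0 when it is opposite the notch, positive when past it
- reader: the fixed reader: index plate in front of the rail and, behind it, a post with a grey sensor head 44 mm wide along the rail, reaching 152 mm above the bench, its lens 55 mm behind the rail's centre line; origin on the bench under the rail's centre line, level with the notch; y along the rail to the left
- rail: the fixed rail, 100 mm wide, 450 mm long along its y axis (to the left), end blocks 45 mm high; origin on the bench under its middle
- large_bottle: bystander: big white bottle with a blue cap, 64 mm in diameter, 135 mm tall, at the back on the left; origin under its centre
- timer: bystander: flat bench timer 66 x 66 x 18 mm, at the front on the right; origin under its centre
- petri_dish: bystander: round culture dish 90 mm in diameter, 16 mm high, at the front on the left; origin under its centre
- bottle: the same small brown bottle; origin at the centre of its base, z up
Mind the look-alikes: they are no part of the job. What is meant by the bottle is not pink or yellow, and is the smaller of those in its own colour.

How it is judged:
By the outcome, as a careful person would: the job done as asked, in the order asked, and still so for the second after the job is handed in, with the robot touching nothing.
It also fails if it takes over 69 s, if anything falls off the work surface, if the arm or the gripper's body presses on something with over 40 N, if the wrist force passes 120 N, or if a joint passes its speed limit or range.

## Working session

There is one attempt and no reset: what is moved stays moved. The work goes in short steps, Python scripts to look and compute and a tool call to move; the robot and the scene stay as the last step left them, time stands still between calls to the robot, and variables do not carry over. Pictures are saved under pics/ and viewed, and the job is handed in when it is done.

Besides the shell and the picture viewer there is one more tool, called after "Request:" as name(argument=value, ...), one argument or row to a line, values as JSON. send_rows: Moves the arm, as the interface text tells. Its arguments: {"type":"object","properties":{"motion":{"type":"array","items":{"type":"array"}},"gripper":{"type":"number"},"force":{"type":"number"}},"required":["motion"]}

```bash
mkdir -p pics; cat > h.py <<'E'
import numpy as np,cv2
from rig import arm
from scipy.spatial.transform import Rotation as R
def save(n,im,crop=None,s=1):
    if crop: l,t,w,h=crop; im=im[t:t+h,l:l+w]
    im=cv2.resize(im,None,fx=s,fy=s,interpolation=cv2.INTER_CUBIC)
    cv2.imwrite('pics/'+n,im[:,:,::-1])
def Tcw(name,o=None):
    ci=arm.camera_info(name)
    if name!='wrist': return np.linalg.inv(np.array(ci['extrinsics']))
    T=np.eye(4);T[:3,:3]=R.from_euler('xyz',o['tcp_rot'],degrees=True).as_matrix();T[:3,3]=o['position']
    return T@np.array(ci['T_tool_cam'])
def rays(name,uv,o=None):
    ci=arm.camera_info(name);T=Tcw(name,o)
    p=cv2.undistortPoints(np.array(uv,float).reshape(-1,1,2),np.array(ci['K']),np.array(ci['D'])).reshape(-1,2)
    return T[:3,3],np.c_[p,np.ones(len(p))]@T[:3,:3].T
def onz(name,uv,z,o=None):
    c,d=rays(name,uv,o); s=(z-c[2])/d[:,2]; return c+d*s[:,None]
def withdepth(name,uv,dep,o=None):
    c,d=rays(name,uv,o); return c+d*np.array(dep)[:,None]
def cloud(name,dep,o=None):
    v,u=np.mgrid[:dep.shape[0],:dep.shape[1]]
    P=withdepth(name,np.c_[u.ravel(),v.ravel()],dep.ravel(),o); P[dep.ravel()==0]=np.nan
    return P.reshape(*dep.shape,3)
def proj(name,P,o=None):
    ci=arm.camera_info(name);T=np.linalg.inv(Tcw(name,o))
    return cv2.projectPoints(np.array(P,float).reshape(-1,1,3),cv2.Rodrigues(T[:3,:3])[0],T[:3,3],np.array(ci['K']),np.array(ci['D']))[0].reshape(-1,2)
E
python3 - <<'E'
from h import *
o=arm.get_obs();print(o)
for n in ['top','side']:
    im,d=arm.get_image(n);save(n+'0.png',im,s=1.4);np.savez('pics/%s0.npz'%n,im=im,d=d)
    for q in ['bottle','stage','reader','index_notch','stage_pointer','large_bottle','rail']:
        try:print(n,q,[(np.round(r['bbox']).tolist(),round(r['p'],2)) for r in arm.search_frame(q,n)])
        except Exception as e:print(q,e)
    print(Tcw(n).round(3).tolist())
print(arm.camera_info('wrist'))
E
```

```text
{'t': 0.0, 'q': array([-7.92678627e+01,  1.18827272e+01,  8.84016618e+01, -1.56301056e-05,
        7.98415783e+01, -8.61958504e+00]), 'dq': array([-0.02452104,  0.0081751 , -0.03908072, -0.07965202,  0.04181678,
       -0.01511333]), 'joint_efforts': array([ 1.29157597e-03, -3.70878339e+01, -2.81415135e+01,  6.99942489e-02,
        3.61545291e-02, -1.81431083e-04]), 'position': array([ 0.19040988, -0.54172831,  0.20433186]), 'tcp_rot': array([-1.79875453e+02, -1.88639149e-02,  1.93517046e+01]), 'wrist_force': array([-0.5184368 , -0.36125857,  0.03946346]), 'ft_torque': array([0.06473848, 0.00964962, 0.01403979]), 'width': 1.001418014896459}
top bottle [([173.0, 191.0, 22.0, 21.0], 0.93), ([160.0, 249.0, 18.0, 14.0], 0.59), ([223.0, 167.0, 23.0, 28.0], 0.55)]
top stage [([283.0, 204.0, 74.0, 31.0], 0.61)]
top reader [([267.0, 181.0, 26.0, 73.0], 0.62), ([120.0, 232.0, 30.0, 29.0], 0.38)]
top index_notch [([264.0, 178.0, 33.0, 75.0], 0.79), ([285.0, 205.0, 69.0, 31.0], 0.36)]
top stage_pointer [([280.0, 204.0, 74.0, 35.0], 0.56)]
top large_bottle [([186.0, 150.0, 25.0, 26.0], 0.85)]
to
[... 642 characters left out ...]
8, 0.652, -0.216], [-1.0, 0.012, -0.004, -0.015], [-0.005, -0.652, -0.758, 0.988], [0.0, 0.0, 0.0, 1.0]]
{'K': array([[363.01985395,   0.        , 281.32928119],
       [  0.        , 363.01985395, 207.88696506],
       [  0.        ,   0.        ,   1.        ]]), 'D': array([-0.03469011,  0.        ,  0.        ,  0.        ,  0.        ]), 'T_tool_cam': array([[-3.51518057e-04, -9.67377606e-01, -2.53338597e-01,
         7.30247356e-02],
       [ 9.99999920e-01, -2.91418095e-04, -2.74757538e-04,
         1.54568162e-04],
       [ 1.91966838e-04, -2.53338673e-01,  9.67377630e-01,
        -1.78963419e-01],
       [ 0.00000000e+00,  0.00000000e+00,  0.00000000e+00,
         1.00000000e+00]])}
```

```bash
python3 - <<'E'
import numpy as np
from h import save
for n,c in [('top',(100,120,290,170)),('side',(130,130,250,180))]:
    im=np.load('pics/%s0.npz'%n)['im'];save(n+'0c.png',im,c,2.7)
E
```

```text
(no output)
```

View pics/top0.png

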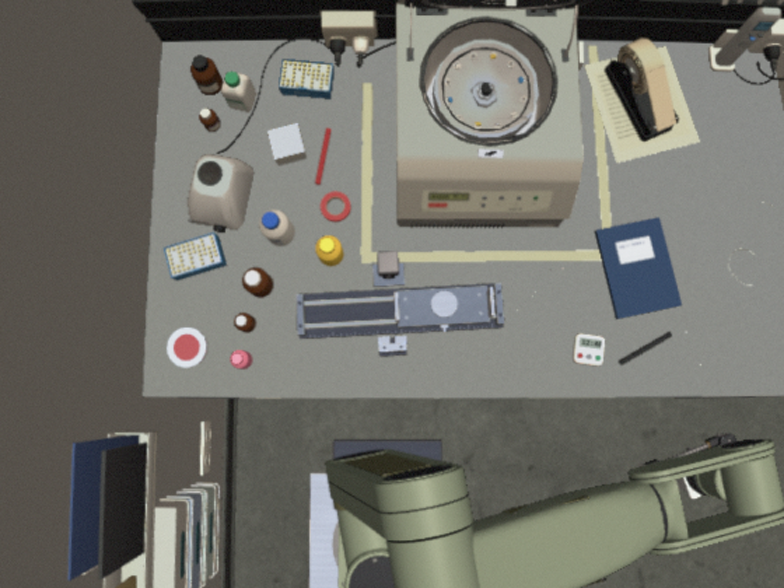

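View pics/top0c.png

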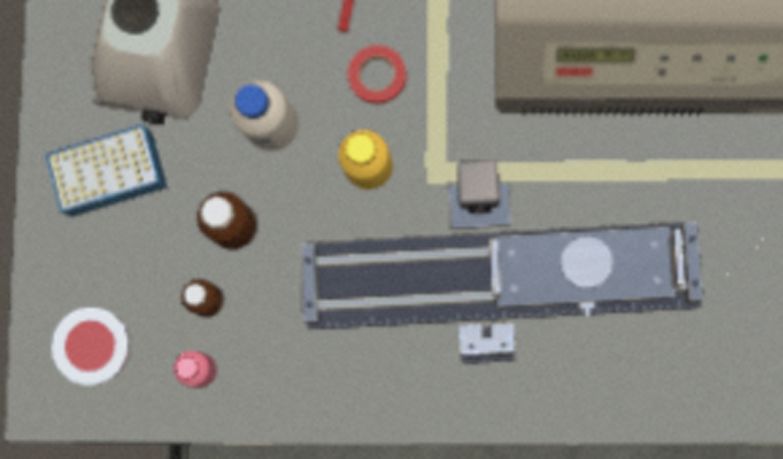

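View pics/side0c.png

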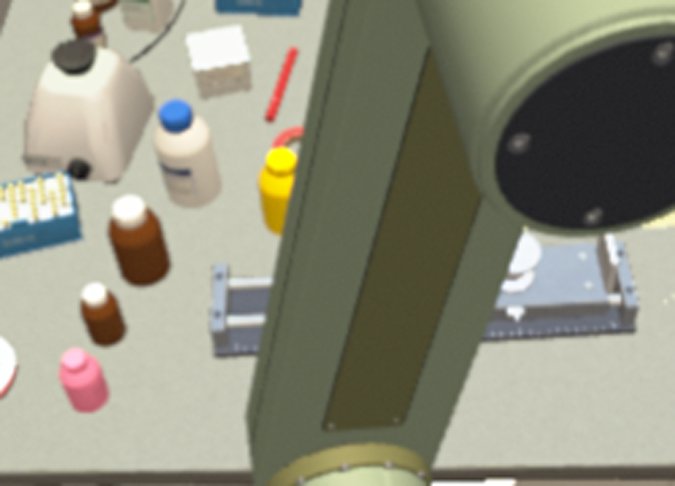

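In the top picture, these could be taken for the bottle:
- small brown bottle at (174,230)
- bigger brown bottle at (184,200)
- small brown bottle by the wall at (149,85)
- pink bottle at (171,256)
- yellow bottle at (236,178)

By the description it is the one at (174,230): the smaller brown one, at the front. The stage's stand is at about (317,217), its pointer at (317,234), and the notch at (280,243).

```bash
python3 - <<'E'
from h import *
z=np.load('pics/top0.npz');im,d=z['im'],z['d'];C=cloud('top',d)
save('bot.png',im,(150,185,60,90),6)
for name,(l,t,w,h) in dict(bottle=(160,220,30,28),big=(170,185,28,32),pink=(160,245,24,24)).items():
    P=C[t:t+h,l:l+w].reshape(-1,3);P=P[P[:,2]>.02]
    print(name,len(P),P.min(0).round(3),P.max(0).round(3), 'cap',P[P[:,2]>P[:,2].max()-.008].mean(0).round(4))
# stand
P=C[200:235,295:340].reshape(-1,3);S=P[(P[:,2]>.084)&(P[:,2]<.1)]
print('stand',len(S),S.min(0),S.max(0),((S.min(0)+S.max(0))/2).round(4),S.mean(0).round(4))
P=C[195:245,335:365].reshape(-1,3);S=P[(P[:,2]>.085)&(P[:,2]<.115)]
print('endplate',len(S),S.min(0).round(3),S.max(0).round(3))
g=cv2.resize(im[185:260,205:365],None,fx=5,fy=5,interpolation=cv2.INTER_CUBIC)
cv2.imwrite('pics/rail.png',g[:,:,::-1])
E
```

```text
bottle 167 [0.453 0.283 0.02 ] [0.492 0.322 0.081] cap [0.4741 0.3027 0.0765]
big 358 [0.531 0.244 0.02 ] [0.586 0.303 0.118] cap [0.5597 0.2764 0.1118]
pink 167 [0.372 0.288 0.02 ] [0.411 0.329 0.084] cap [0.3923 0.3086 0.0789]
stand 270 [ 0.48002117 -0.15406229  0.08423558] [ 0.53353235 -0.10046     0.09981411] [ 0.5068 -0.1273  0.092 ] [ 0.5075 -0.1256  0.0915]
endplate 68 [ 0.483 -0.231  0.085] [ 0.541 -0.221  0.106]
```

View pics/rail.png

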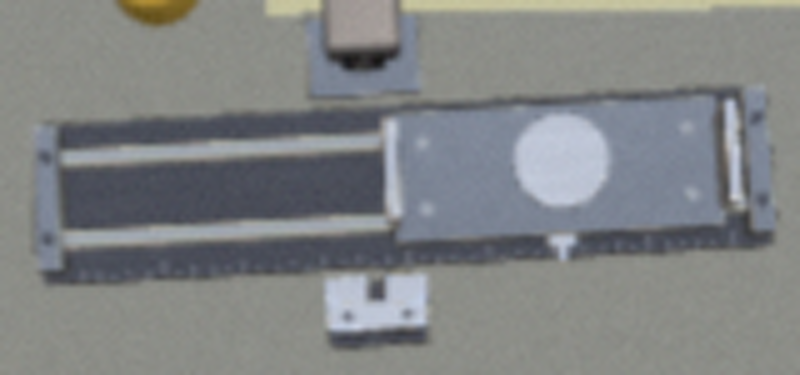

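View pics/bot.png

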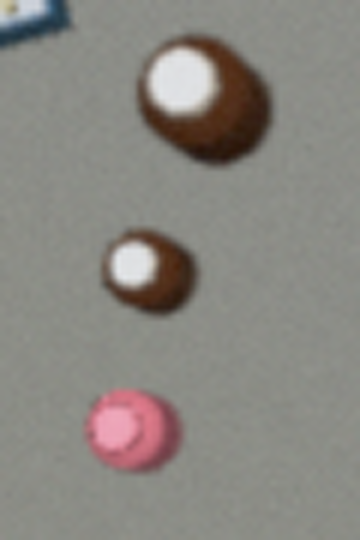

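The crop confirms it: a small brown bottle with a white cap, bigger brown one behind it and the pink one in front. I'll move over the rail for a wrist view.

Request:
send_rows(
  motion=[
    [[0,0,-6],9.7],
    [[0,0,-6],9.7],
    [[2.1,-4.2,0],0],
    [[2.1,-4.2,0],0],
    [[2.1,-4.2,0],0],
    [[2.1,-4.2,0],0],
    [[2.1,-4.2,0],0],
    [[2.1,-4.2,0],0],
    [[2.1,-4.2,0],0],
    [[2.1,-4.2,0],0],
    [[2.1,-4.2,0],0],
    [[2.1,-4.2,0],0],
  ],
  gripper=1,
)

```text
t: 2.3
position: [0.4014, -0.1213, 0.3258]
tcp_rot: [180.0, -0.1, -0.1]
wrist_force: [0.9, 0.1, -0.0]
width: 1.001
```

Request:
send_rows(
  motion=[
    [[0,0,0],0],
    [[0,0,0],0],
  ],
)

```text
t: 2.55
position: [0.4007, -0.123, 0.3255]
tcp_rot: [180.0, 0.0, -0.0]
wrist_force: [0.1, -0.6, 0.6]
width: 0.998
```

```bash
python3 - <<'E'
from h import *
o=arm.get_obs();print(o['t'],o['position'].round(4),o['tcp_rot'].round(2),o['wrist_force'].round(1))
im,d=arm.get_image('wrist');save('w1.png',im,s=1.4);np.savez('pics/w1.npz',im=im,d=d,p=o['position'],r=o['tcp_rot'])
E
```

```text
2.55 [ 0.4007 -0.123   0.3255] [ 1.7996e+02  1.0000e-02 -2.0000e-02] [ 0.1 -0.6  0.6]
```

View pics/w1.png

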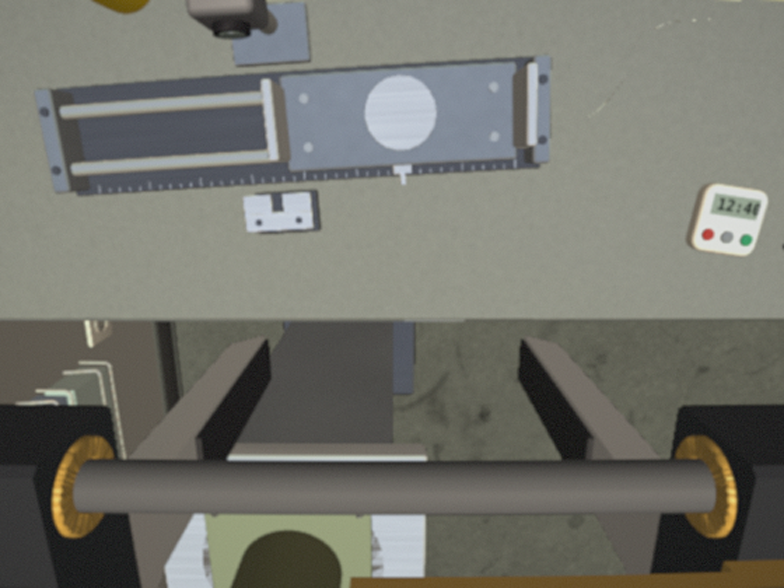

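```bash
python3 - <<'E'
from h import *
z=np.load('pics/w1.npz');im,d=z['im'],z['d'];o=dict(position=z['p'],tcp_rot=z['r'])
C=cloud('wrist',d,o)
S=C[:130].reshape(-1,3)
S=S[~np.isnan(S[:,0])]
def rect(m,n):
    Q=S[m];r=cv2.minAreaRect((Q[:,:2]*1000).astype(np.float32));print(n,len(Q),np.round(r[0],1),np.round(r[1],1),round(r[2],2),'zmed',np.median(Q[:,2]).round(4))
x,y,h=S.T
rect((abs(h-.092)<.006)&(abs(y+.127)<.05)&(x>.45),'stand')
rect((abs(h-.100)<.005)&(abs(y+.227)<.02)&(x>.45),'Rplate')
rect((abs(h-.100)<.005)&(abs(y+.027)<.02)&(x>.45)&(x<.56),'Lplate')
rect((abs(h-.05)<.004)&(abs(y+.127)<.085)&(x>.465),'stagetop')
rect((abs(h-.05)<.006)&(abs(y+.02)<.06)&(x<.45)&(x>.38),'index')
rect((abs(h-.045)<.006)&(y<-.235)&(y>-.26),'Rblock')
save('w1a.png',im,(160,100,160,80),5)
g=cv2.cvtColor(im,cv2.COLOR_RGB2GRAY)
E
```

```text
stand 2185 [ 508.1 -128.6] [54.2 55.9] 89.01 zmed 0.0918
Rplate 481 [ 513.7 -227.6] [58.9  8.6] 2.8 zmed 0.0994
Lplate 449 [502.1 -28.2] [58.6  8.8] 2.28 zmed 0.0993
stagetop 7743 [ 506.7 -127.2] [ 83.3 173.1] 2.57 zmed 0.0497
index 0 [0. 0.] [0. 0.] 0.0 zmed nan
Rblock 828 [ 515.  -251.1] [89.6 17.2] 2.68 zmed 0.0446
  return _methods._mean(a, axis=axis, dtype=dtype,
  ret = ret.dtype.type(ret / rcount)
```

View pics/w1a.png

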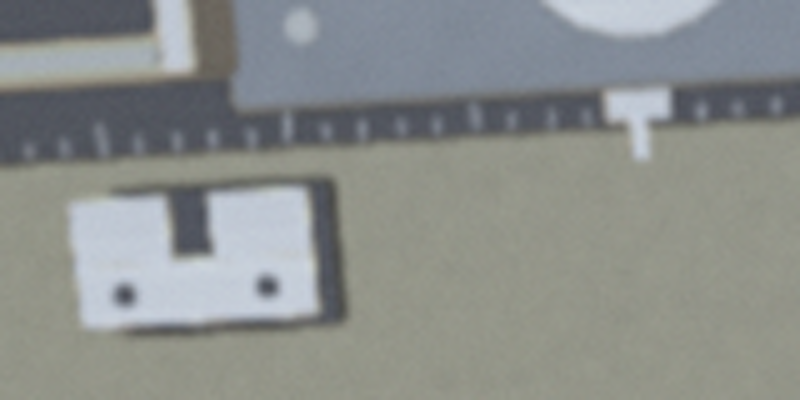

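```bash
python3 - <<'E'
from h import *
z=np.load('pics/w1.npz');o=dict(position=z['p'],tcp_rot=z['r'])
pt=onz('wrist',[[288.3,131.4]],.048,o)[0];n=onz('wrist',[[160+188.5/5,100+191/5]],.05,o)[0]
for dg in (2.7,3.0,3.3):
    a=np.radians(dg);u=np.array([-np.sin(a),np.cos(a),0]);print(dg,pt.round(4),n.round(4),((n-pt)@u).round(4),'stand-pt along',((np.array([.508,-.128,0])-pt)@u).round(4))
    v=np.array([np.cos(a),np.sin(a),0]);print('gap',((pt-n)@v).round(4))
E
```

```text
2.7 [ 0.4517 -0.132   0.048 ] [ 0.4438 -0.0201  0.05  ] 0.1122 stand-pt along 0.0014
gap 0.0026
3.0 [ 0.4517 -0.132   0.048 ] [ 0.4438 -0.0201  0.05  ] 0.1122 stand-pt along 0.0011
gap 0.002
3.3 [ 0.4517 -0.132   0.048 ] [ 0.4438 -0.0201  0.05  ] 0.1122 stand-pt along 0.0008
gap 0.0014
```

Request:
send_rows(
  motion=[
    [[0,-4.2,0],0],
    [[0,-4.2,0],0],
    [[0,-4.2,0],0],
    [[0,-4.2,0],0],
    [[0,-4.2,0],0],
    [[0,-4.2,0],0],
    [[0,-4.2,0],0],
    [[0,-4.2,1],0],
    [[0,-4.2,2],0],
    [[0,-4.2,2],0],
    [[0,0,0],0],
    [[0,0,0],0],
  ],
)

```text
t: 4.1
position: [0.402, 0.296, 0.2756]
tcp_rot: [180.0, -0.0, -0.1]
wrist_force: [0.0, 0.6, 0.8]
width: 1.002
```

```bash
python3 - <<'E'
from h import *
o=arm.get_obs();print(o['t'],o['position'].round(4),o['tcp_rot'].round(2))
im,d=arm.get_image('wrist');save('w2.png',im,s=1.4)
print(arm.search_frame('bottle','wrist'))
C=cloud('wrist',d,o);S=C[:240].reshape(-1,3);S=S[~np.isnan(S[:,0])]
m=np.hypot(S[:,0]-.474,S[:,1]-.303)<.035
Q=S[m];c=Q[Q[:,2]>.068];b=Q[(Q[:,2]>.01)]
for n,q in(('cap',c),('all',b)):
    print(n,len(q),q.min(0).round(4),q.max(0).round(4),cv2.minEnclosingCircle((q[:,:2]*1000).astype(np.float32)))
E
```

```text
4.1 [0.402  0.296  0.2756] [ 1.7996e+02 -1.0000e-02 -1.5000e-01]
[{'bbox': [256.5, 94.5, 37.5, 39.6], 'p': 0.85}, {'bbox': [253.5, 163.4, 34.6, 42.1], 'p': 0.81}, {'bbox': [278.2, 0.0, 53.9, 63.6], 'p': 0.56}]
cap 401 [0.4622 0.2917 0.0695] [0.4851 0.3143 0.0771] ((473.64715576171875, 303.0063781738281), 11.860430717468262)
all 1095 [0.455  0.2839 0.048 ] [0.4929 0.323  0.0771] ((473.66192626953125, 303.0151062011719), 20.021074295043945)
```

View pics/w2.png

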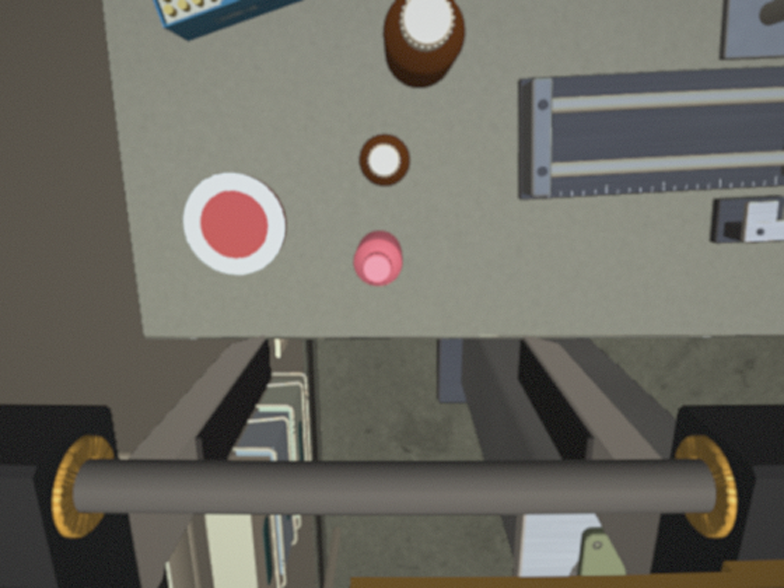

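Request:
send_rows(
  motion=[
    [[3.6,-0.35,0],0],
    [[3.6,-0.35,0],0],
    [[0,0,4],0],
    [[0,0,4],0],
    [[0,0,4],0],
    [[0,0,3],0],
    [[0,0,0],0],
    [[0,0,0],0],
  ],
)

```text
t: 5.2
position: [0.4748, 0.3041, 0.1274]
tcp_rot: [-179.9, -0.2, -0.1]
wrist_force: [0.3, 0.9, -0.0]
width: 1.0
```

```bash
python3 - <<'E'
from h import *
o=arm.get_obs();print(o['t'],o['position'].round(4),o['tcp_rot'].round(2))
im,d=arm.get_image('wrist');save('w3.png',im,s=1.4)
E
```

```text
5.2 [0.4748 0.3041 0.1274] [-1.7993e+02 -1.7000e-01 -1.1000e-01]
```

View pics/w3.png

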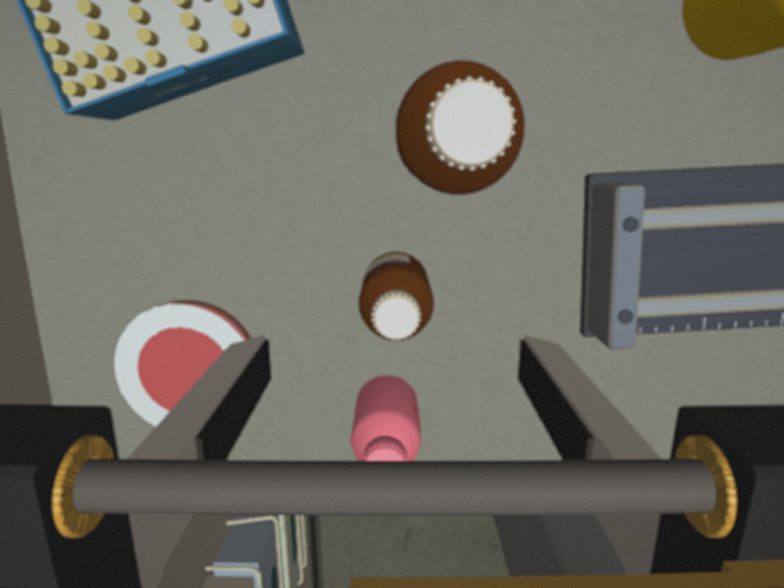

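Request:
send_rows(
  motion=[
    [[0,0.1,3],0],
    [[-0.1,0,3],0],
    [[0,0,2.6],0],
    [[0,0,2],0],
    [[0,0,1],0],
    [[0,0,0],0],
    [[0,0,0],0],
  ],
)

```text
t: 6.12
position: [0.4735, 0.3038, 0.0109]
tcp_rot: [-179.9, -0.1, -0.0]
wrist_force: [-0.0, -0.0, 0.1]
width: 0.999
```

Request:
send_rows(
  motion=[
    [[0,0,0],0],
    [[0,0,0],0],
    [[0,0,0],0],
    [[0,0,0],0],
    [[0,0,0],0],
    [[0,0,0],0],
    [[0,0,0],0],
    [[0,0,0],0],
  ],
  gripper=0.2,
  force=15,
)

```text
t: 7.12
position: [0.4722, 0.3033, 0.0094]
tcp_rot: [-180.0, 0.0, -0.0]
wrist_force: [0.6, 0.6, -0.1]
width: 0.415
```

Request:
send_rows(
  motion=[
    [[0,0,-2],0],
    [[0,0,-4],0],
    [[0,0,-4],0],
    [[0,0,-4],0],
    [[0,0,-4],0],
    [[0,0,-4],0],
    [[0,0,-2],0],
    [[0,2,0],0],
    [[0.4,4,0],0],
    [[0.4,4,0],0],
    [[0.4,4,0],0],
    [[0.4,4,0],0],
  ],
)

```text
t: 8.62
position: [0.4865, 0.1207, 0.2472]
tcp_rot: [179.9, 0.2, -0.1]
wrist_force: [0.7, 1.2, -1.2]
width: 0.414
```

Request:
send_rows(
  motion=[
    [[0.4,4,0],0],
    [[0.4,4,0],0],
    [[0.4,4,0],0],
    [[0.4,4,0],0],
    [[0.3,4,0],0],
    [[0,3.5,0],0],
    [[0,1.7,0],0],
    [[0,0,0],0],
    [[0,0,0],0],
  ],
)

```text
t: 9.75
position: [0.5065, -0.1278, 0.249]
tcp_rot: [-179.9, 0.1, -0.0]
wrist_force: [-0.7, -0.7, -1.6]
width: 0.417
```

```bash
python3 - <<'E'
from h import *
ps=[]
for i in range(2):
    o=arm.get_obs();im,d=arm.get_image('wrist');ps.append(o['position'])
print(o['t'],np.round(ps,4),o['tcp_rot'].round(2),o['wrist_force'].round(2),o['width'])
save('w4.png',im,s=1.4)
C=cloud('wrist',d,o);S=C.reshape(-1,3);S=S[~np.isnan(S[:,0])]
Q=S[(abs(S[:,2]-.092)<.006)&(np.hypot(S[:,0]-.508,S[:,1]+.1285)<.04)]
print(len(Q),cv2.minEnclosingCircle((Q[:,:2]*1000).astype(np.float32)) if len(Q)>5 else 0)
Q=S[(S[:,2]>.2)&(S[:,2]<.34)&(np.hypot(S[:,0]-.508,S[:,1]+.1285)<.03)]
print(Q.min(0),Q.max(0))
E
```

```text
9.8 [[ 0.5065 -0.1278  0.249 ]
 [ 0.5067 -0.1276  0.2492]] [-1.7996e+02  3.0000e-02  3.0000e-02] [-0.35  0.57 -1.04] 0.41997142652535846
2537 ((508.46575927734375, -128.3097686767578), 27.94771385192871)
[ 0.49581009 -0.15748707  0.2423736 ] [ 0.52964496 -0.0995158   0.3399505 ]
```

View pics/w4.png

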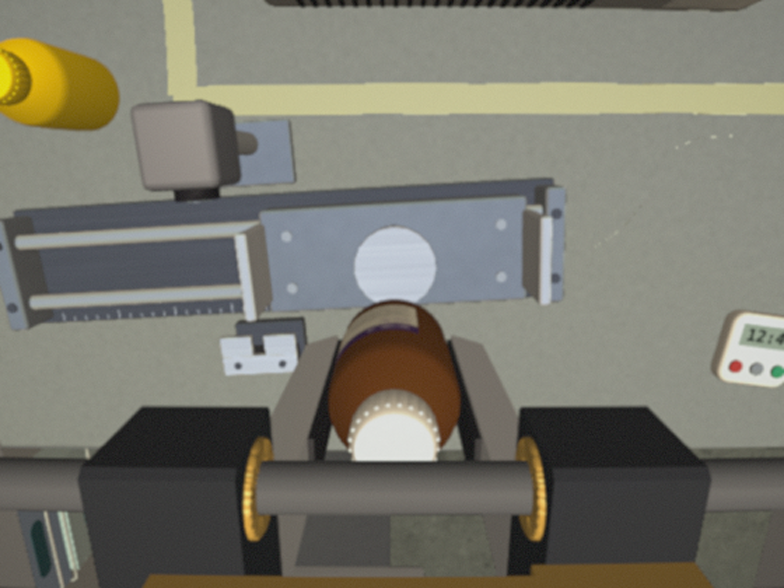

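Request:
send_rows(
  motion=[
    [[0.1,0.1,2],0],
    [[0,0,3],0],
    [[0,0,3],0],
    [[0,0,3],0],
    [[0,0,2],0],
    [[0,0,1],0],
    [[0,0,0],0],
    [[0,0,0],0],
  ],
)

```text
t: 10.85
position: [0.5088, -0.1299, 0.1106]
tcp_rot: [179.9, -0.1, -0.0]
wrist_force: [1.1, 0.4, -0.7]
width: 0.419
```

```bash
python3 - <<'E'
from h import *
ps=[]
for i in range(2):
    o=arm.get_obs();im,d=arm.get_image('side');ps.append(o['position'])
print(o['t'],np.round(ps,4),o['wrist_force'].round(2),o['width'])
save('s5.png',im,(250,130,160,140),5)
E
```

```text
10.9 [[ 0.5088 -0.1299  0.1106]
 [ 0.5089 -0.13    0.1107]] [-0.32 -0.57 -0.4 ] 0.4173666041130191
```

View pics/s5.png

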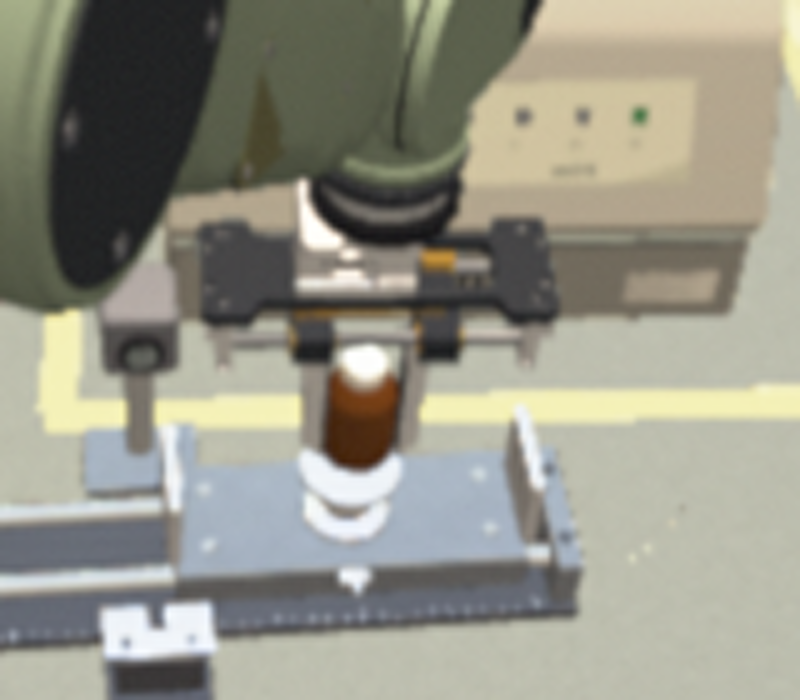

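Request:
send_rows(
  motion=[
    [[-0.1,-0.1,0.4],0],
    [[0,0,0.2],0],
    [[0,0,0],0],
    [[0,0,0],0],
  ],
)

```text
t: 11.45
position: [0.5069, -0.1288, 0.1034]
tcp_rot: [-180.0, 0.0, -0.1]
wrist_force: [-0.2, -0.0, -1.0]
width: 0.418
```

```bash
python3 - <<'E'
from h import *
o=arm.get_obs();im,d=arm.get_image('wrist')
print(o['t'],o['position'].round(4),o['wrist_force'].round(2),o['width']);save('w6.png',im,s=1.4)
E
```

```text
11.45 [ 0.5069 -0.1288  0.1034] [-0.23 -0.05 -1.05] 0.4177919841676374
```

View pics/w6.png

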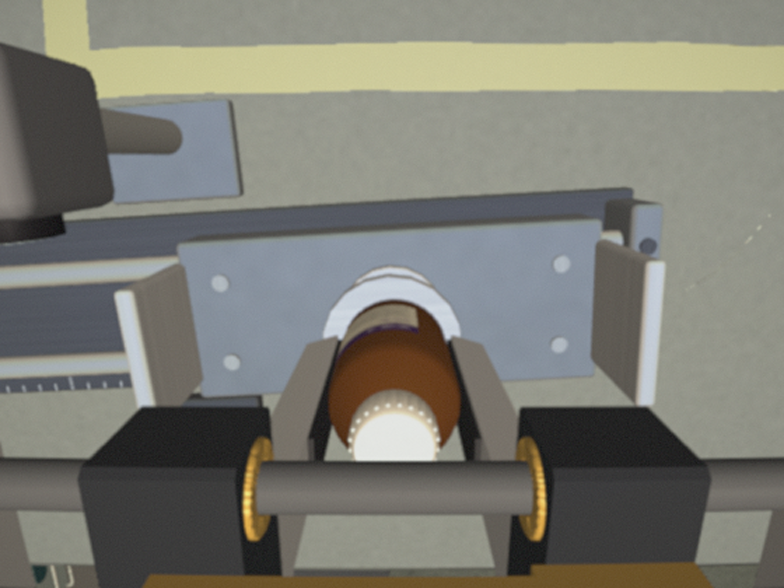

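Request:
send_rows(
  motion=[
    [[0,0,0.1],0],
    [[0,0,0],0],
    [[0,0,0],0],
  ],
)

```text
t: 11.88
position: [0.5069, -0.1288, 0.1024]
tcp_rot: [-180.0, 0.0, -0.0]
wrist_force: [0.4, 0.0, -0.4]
width: 0.421
```

Request:
send_rows(
  motion=[
    [[0,0,0.1],0],
    [[0,0,0],0],
    [[0,0,0],0],
  ],
)

```text
t: 12.25
position: [0.5068, -0.1287, 0.1014]
tcp_rot: [-180.0, 0.0, -0.0]
wrist_force: [-0.9, 0.1, -0.7]
width: 0.416
```

Request:
send_rows(
  motion=[
    [[0,0,0.1],0],
    [[0,0,0],0],
    [[0,0,0],0],
  ],
)

```text
t: 12.62
position: [0.5069, -0.1288, 0.1013]
tcp_rot: [180.0, -0.0, -0.0]
wrist_force: [-2.7, 1.5, 6.4]
width: 0.42
```

```bash
python3 - <<'E'
from h import *
f=[];
for i in range(4):
    o=arm.get_obs();im,d=arm.get_image('side');f.append(o['wrist_force'])
print(np.mean(f,0),o['position'].round(4));save('s7.png',im,(250,130,160,140),5)
E
```

```text
[-2.1612809   1.12869116  5.7842431 ] [ 0.507  -0.1288  0.1013]
```

View pics/s7.png

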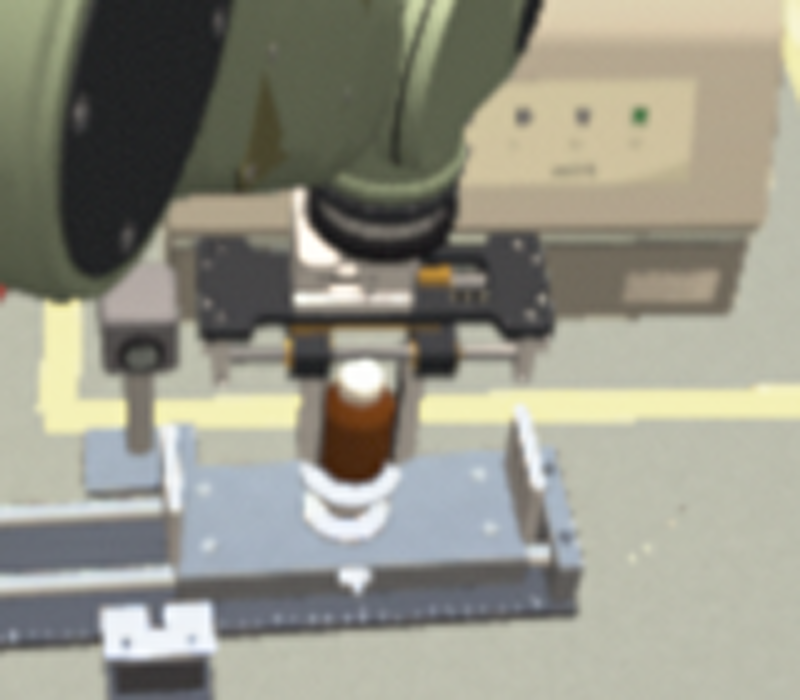

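Contact, about 6 N. I'll back off 0.5 mm, then open just enough to clear the bottle and rise.

Request:
send_rows(
  motion=[
    [[0,0,-0.05],0],
    [[0,0,0],0],
    [[0,0,0],0],
    [[0,0,0],0],
    [[0,0,0],0],
    [[0,0,0],0],
  ],
  gripper=0.8,
)

```text
t: 13.58
position: [0.5069, -0.1288, 0.1009]
tcp_rot: [-180.0, 0.0, -0.0]
wrist_force: [0.3, 0.9, -0.1]
width: 0.798
```

Request:
send_rows(
  motion=[
    [[0,0,-1],0],
    [[0,0,-2],0],
    [[0,0,-3],0],
    [[0,0,-4],0],
    [[0,0,-4],0],
    [[-2,0,-1],0],
    [[-3,0,0],0],
    [[-3,0,0],0],
    [[0,0,0],0],
    [[0,0,0],0],
  ],
)

```text
t: 14.82
position: [0.4277, -0.1289, 0.2517]
tcp_rot: [180.0, -0.1, -0.1]
wrist_force: [1.0, -0.1, 0.3]
width: 0.801
```

```bash
python3 - <<'E'
from h import *
o=arm.get_obs();im,d=arm.get_image('wrist')
print(o['t'],o['position'].round(4),o['wrist_force'].round(2),o['width']);save('w8.png',im,s=1.4)
np.savez('pics/w8.npz',im=im,d=d,p=o['position'],r=o['tcp_rot'])
C=cloud('wrist',d,o);S=C.reshape(-1,3);S=S[~np.isnan(S[:,0])]
r=np.hypot(S[:,0]-.508,S[:,1]+.1285)
Q=S[(S[:,2]>.158)&(r<.03)&(S[:,2]<.175)];print('cap',len(Q),Q[:,2].max(),cv2.minEnclosingCircle((Q[:,:2]*1000).astype(np.float32)))
Q=S[(abs(S[:,2]-.092)<.006)&(r<.035)];print('stand',cv2.minEnclosingCircle((Q[:,:2]*1000).astype(np.float32)))
for y0 in(-.2276,-.0282):
    Q=S[(abs(S[:,2]-.1)<.004)&(abs(S[:,1]-y0)<.02)&(abs(S[:,0]-.508)<.05)];print(cv2.minAreaRect((Q[:,:2]*1000).astype(np.float32)))
E
```

```text
14.825 [ 0.4277 -0.1289  0.2517] [ 1.02 -0.06  0.26] 0.8005746238076987
cap 847 0.1691441717022068 ((508.56695556640625, -128.94761657714844), 11.888415336608887)
stand ((508.02392578125, -128.21316528320312), 28.022029876708984)
((513.4324340820312, -227.64700317382812), (59.82699966430664, 8.936086654663086), 3.342899799346924)
((502.1854248046875, -28.488571166992188), (59.926631927490234, 8.621180534362793), 1.909325361251831)
```

View pics/w8.png

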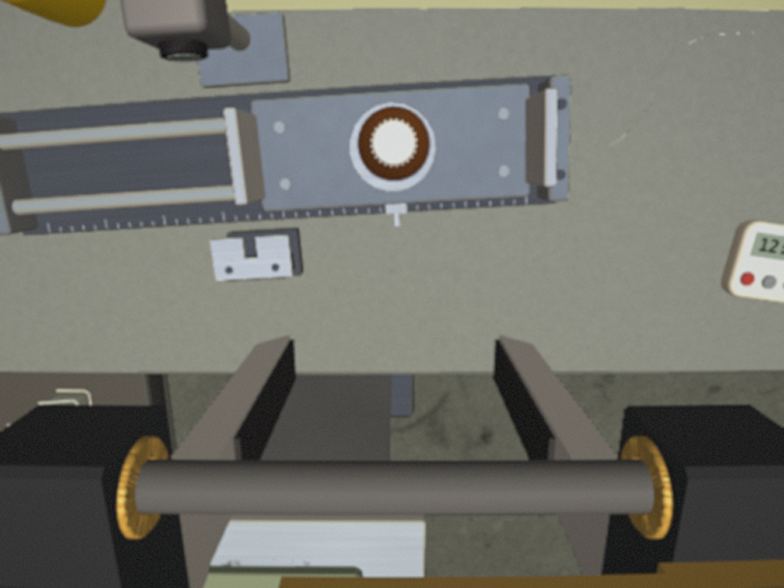

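Request:
send_rows(
  motion=[
    [[0,4.9,0],0],
    [[0,4.9,0],0],
    [[0,4.8,0],0],
    [[4.4,0,0],0],
    [[4.3,0,0],0],
    [[0,0,0],-10.35],
    [[0,0,0],-10.35],
    [[0,0,0],-10.35],
    [[0,0,0],-10.35],
    [[0,0,0],-10.35],
    [[0,0,0],-10.35],
    [[0,0,0],-10.35],
  ],
  gripper=0,
)

```text
t: 16.38
position: [0.5147, -0.2749, 0.2504]
tcp_rot: [-180.0, -0.0, 72.8]
wrist_force: [0.5, -0.3, -0.4]
width: 0.008
```

Request:
send_rows(
  motion=[
    [[0,0,0],-10.35],
    [[0,0,0],-10.35],
    [[0,0,0],0],
    [[0,0,0],0],
  ],
)

```text
t: 16.88
position: [0.5142, -0.2748, 0.2506]
tcp_rot: [-180.0, -0.0, 93.0]
wrist_force: [-0.3, -0.3, -0.4]
width: 0.005
```

Request:
send_rows(
  motion=[
    [[0,0,4],0],
    [[0,0,4],0],
    [[0,0,4],0],
    [[0,0,3],0],
    [[0,0,2],0],
    [[0,0,0.7],0],
    [[0,0,0],0],
    [[0,0,0],0],
  ],
)

```text
t: 17.88
position: [0.5147, -0.2754, 0.0752]
tcp_rot: [179.9, 0.1, 93.1]
wrist_force: [0.4, 0.0, -0.7]
width: 0.009
```

```bash
python3 - <<'E'
from h import *
o=arm.get_obs();im,d=arm.get_image('wrist')
print(o['t'],o['position'].round(4),o['tcp_rot'].round(2),o['wrist_force'].round(2),o['width']);save('w9.png',im,s=1.4)
im,d=arm.get_image('top');save('t9.png',im,(220,150,170,120),4.7)
E
```

```text
17.875 [ 0.5147 -0.2754  0.0752] [1.7989e+02 9.0000e-02 9.3080e+01] [ 0.4   0.03 -0.75] 0.008805945957282818
```

View pics/w9.png

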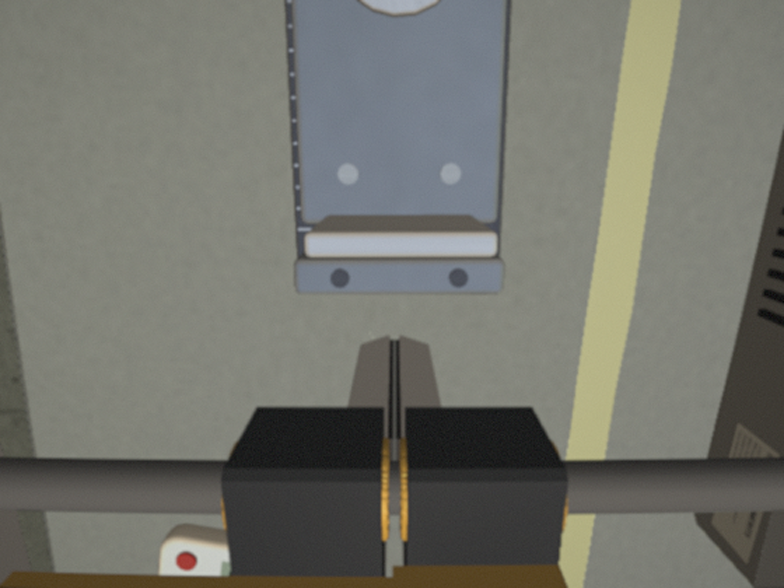

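View pics/t9.png

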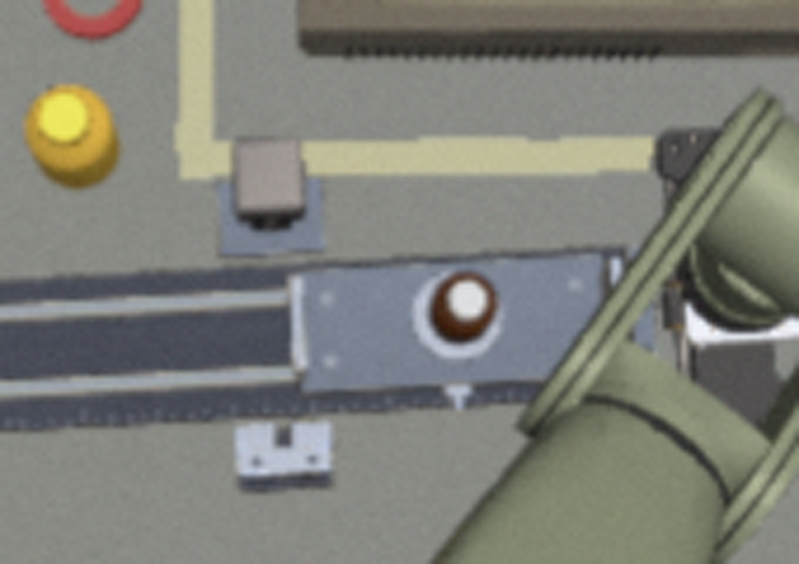

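Request:
send_rows(
  motion=[
    [[0.8,0,0],0],
    [[1,0,0.2],0],
    [[0.6,0,0],0],
    [[0.3,0,0],0],
    [[0.3,0,0],0],
    [[0.3,0,0],0],
    [[0.3,0,0],0],
    [[0.3,0,0],0],
    [[0.3,0,0],0],
    [[0.3,0,0],0],
  ],
)

```text
t: 19.23
position: [0.5115, -0.2319, 0.0721]
tcp_rot: [180.0, 0.2, 93.1]
wrist_force: [-0.2, -6.5, -2.1]
width: 0.007
```

Request:
send_rows(
  motion=[
    [[0.4,0,0],0],
    [[0.4,0,0],0],
    [[0.4,0,0],0],
    [[0.4,0,0],0],
    [[0.4,0,0],0],
    [[0.4,0,0],0],
    [[0.4,0,0],0],
    [[0.4,0,0],0],
    [[0.4,0,0],0],
    [[0.3,0,0],0],
    [[0.2,0,0],0],
  ],
)

```text
t: 20.6
position: [0.5092, -0.1908, 0.0721]
tcp_rot: [180.0, 0.2, 93.1]
wrist_force: [0.5, -5.4, -1.6]
width: 0.006
```

```bash
python3 - <<'E'
from h import *
o=arm.get_obs();im,d=arm.get_image('wrist')
print(o['t'],o['position'].round(4),o['tcp_rot'].round(2),o['wrist_force'].round(2),o['width']);save('w10.png',im,s=1.4)
im,d=arm.get_image('top');save('t10.png',im,(220,150,170,120),4.7)
E
```

```text
20.6 [ 0.5092 -0.1908  0.0721] [179.99   0.2   93.11] [ 0.46 -5.39 -1.58] 0.005563559498890183
```

View pics/w10.png

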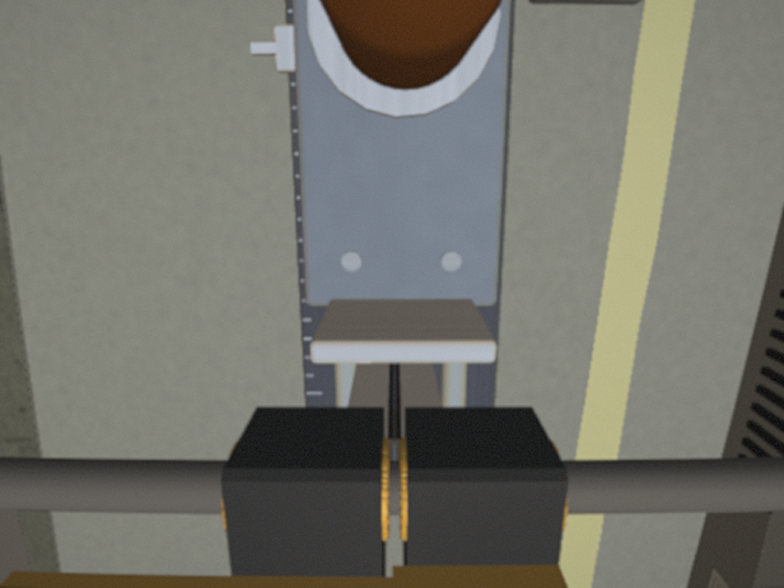

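View pics/t10.png

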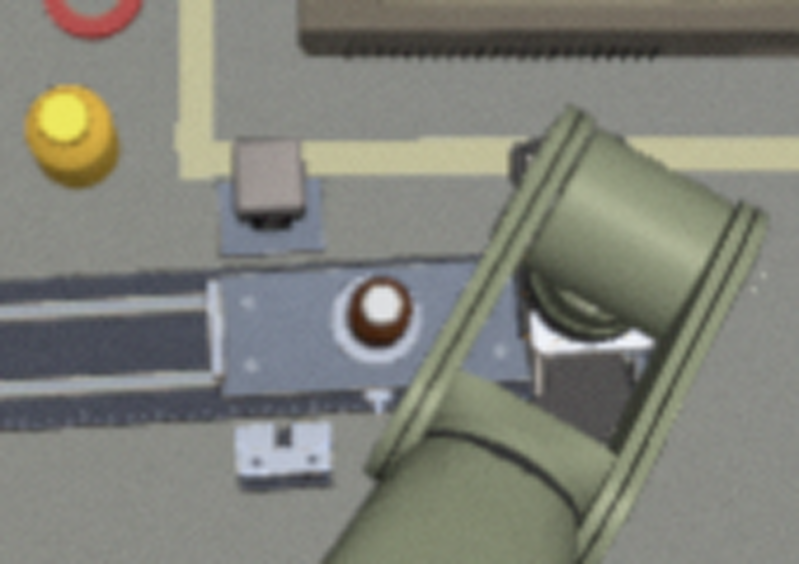

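```bash
python3 - <<'E'
from h import *
o=arm.get_obs()
pt=onz('wrist',[[252/1.4,48/1.4]],.048,o)[0];a=np.radians(3.1);u=np.array([-np.sin(a),np.cos(a),0])
n=np.array([.4438,-.0201,.05]);print(pt,(n-pt)@u)
# top: pointer vs notch, crop px
p=onz('top',[[220+377/4.7,150+408/4.7]],.048)[0];q=onz('top',[[220+284/4.7,150+427/4.7]],.05)[0];print(p,q,(q-p)@u)
p=onz('top',[[220+459/4.7,150+408/4.7]],.048)[0];print('start',(q-p)@u)
E
```

```text
[ 0.45028591 -0.08039818  0.048     ] 0.06056069187019312
[ 0.45146542 -0.07912654  0.048     ] [ 0.43912067 -0.0197937   0.05      ] 0.05991360261101966
start 0.1121865456114233
```

Request:
send_rows(
  motion=[
    [[0.2,0,0],0],
    [[0.4,0,0],0],
    [[0.4,0,0],0],
    [[0.4,0,0],0],
    [[0.4,0,0],0],
    [[0.4,0,0],0],
    [[0.4,0,0],0],
    [[0.4,0,0],0],
    [[0.4,0,0],0],
    [[0.4,0,0],0],
    [[0.4,0,0],0],
    [[0.3,0,0],0],
  ],
)

```text
t: 22.2
position: [0.5066, -0.1453, 0.072]
tcp_rot: [-180.0, 0.1, 93.1]
wrist_force: [-0.5, -5.5, -1.4]
width: 0.004
```

Request:
send_rows(
  motion=[
    [[0.2,0,0],0],
    [[0,0,0],0],
  ],
)

```text
t: 22.45
position: [0.5064, -0.1429, 0.072]
tcp_rot: [-180.0, 0.1, 93.1]
wrist_force: [-0.3, -6.1, -1.8]
width: 0.005
```

```bash
python3 - <<'E'
from h import *
o=arm.get_obs();im,d=arm.get_image('wrist')
print(o['t'],o['position'].round(4),o['tcp_rot'].round(2),o['wrist_force'].round(2),o['width']);save('w11.png',im,(100,0,200,150),4)
im,d=arm.get_image('top');save('t11.png',im,(220,150,170,120),4.7)
E
```

```text
22.45 [ 0.5064 -0.1429  0.072 ] [-1.7998e+02  9.0000e-02  9.3110e+01] [-0.32 -6.12 -1.78] 0.0048576450100238965
```

View pics/w11.png

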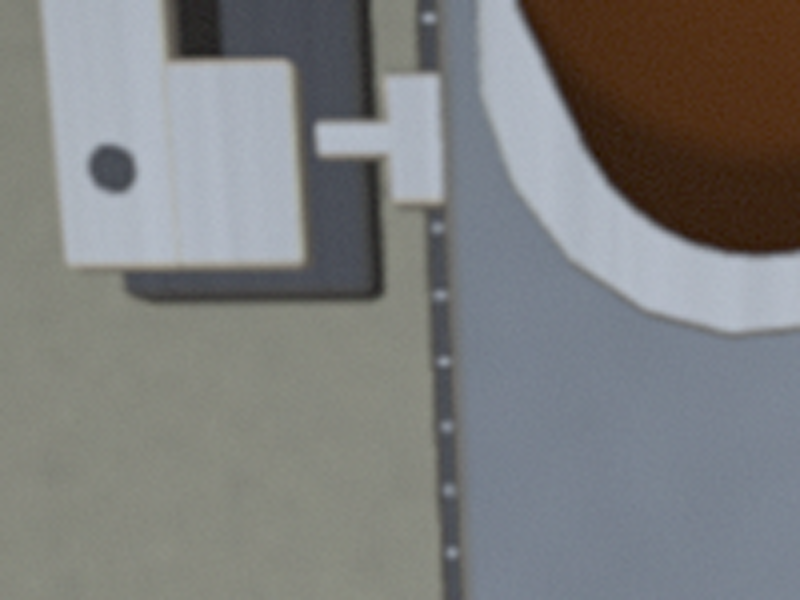

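View pics/t11.png

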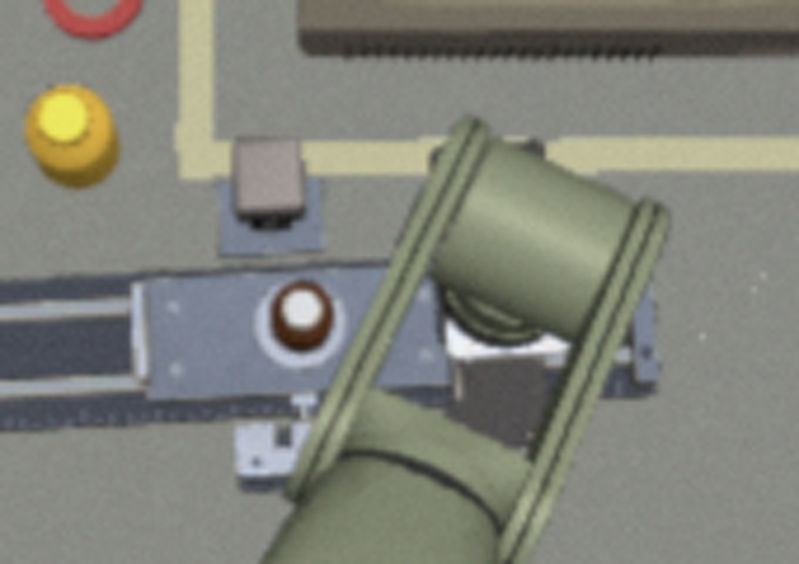

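```bash
python3 - <<'E'
from h import *
o=arm.get_obs();f=lambda x,y,z:onz('wrist',[[100+x/4,y/4]],z,o)[0]
a=np.radians(3.1);u=np.array([-np.sin(a),np.cos(a),0])
t=f(315,139,.048);e=f(290,58,.05);r=f(303,265,.05)
n=np.array([.4438,-.0201,.05])
print(t,e,r,'half',(e-r)@u,'rem via edge',(e-t)@u+.005,'via end',(r-t)@u+.030,'via world',(n-t)@u)
E
```

```text
[ 0.44685364 -0.03310184  0.048     ] [ 0.44428293 -0.0239815   0.05      ] [ 0.44568342 -0.04890638  0.05      ] half 0.02496415133656887 rem via edge 0.014246015505088448 via end 0.014281864168519575 via world 0.013147947984807545
```

Request:
send_rows(
  motion=[
    [[0.1,0,0],0],
    [[0.2,0,0],0],
    [[0.2,0,0],0],
    [[0.2,0,0],0],
    [[0.2,0,0],0],
    [[0.1,0,0],0],
    [[0,0,0],0],
    [[0,0,0],0],
  ],
)

```text
t: 23.55
position: [0.5058, -0.1327, 0.072]
tcp_rot: [-180.0, 0.1, 93.1]
wrist_force: [-1.5, -4.6, -0.2]
width: 0.006
```

```bash
python3 - <<'E'
from h import *
o=arm.get_obs();im,d=arm.get_image('wrist')
print(o['t'],o['position'].round(4),o['tcp_rot'].round(2),o['wrist_force'].round(2),o['width']);save('w12.png',im,(100,0,200,150),4)
E
```

```text
23.55 [ 0.5058 -0.1327  0.072 ] [-1.7998e+02  7.0000e-02  9.3110e+01] [-1.54 -4.64 -0.22] 0.005966210683040519
```

View pics/w12.png

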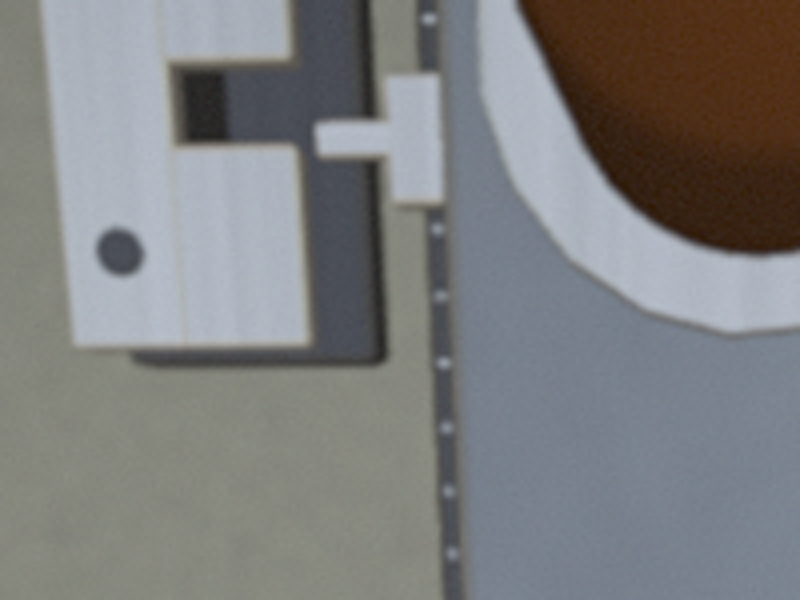

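```bash
cat >> h.py <<'E'
def rem(o,tip,e,r,l,s=4):
    f=lambda p,z:onz('wrist',[[100+p[0]/s,p[1]/s]],z,o)[0]
    a=np.radians(3.1);u=np.array([-np.sin(a),np.cos(a),0])
    t=f(tip,.048);e=f(e,.05);r=f(r,.05);l=f(l,.05)
    print('half',(e-r)@u,'notch w',(l-e)@u,'rem edge',(e-t)@u+.005,'end',(r-t)@u+.03,'leftedge',(l-t)@u-.005)
E
python3 - <<'E'
from h import *
rem(arm.get_obs(),(317,139),(298,145),(310,346),(293,63))
E
```

```text
half 0.024789362778031097 notch w 0.009744602744012296 rem edge 0.003914348031655551 end 0.0041249852536244525 leftedge 0.003658950775667846
```

Request:
send_rows(
  motion=[
    [[0.1,0,0],0],
    [[0.1,0,0],0],
    [[0.1,0,0],0],
    [[0,0,0],0],
    [[0,0,0],0],
    [[0,0,0],0],
  ],
)

```text
t: 24.35
position: [0.5057, -0.1297, 0.072]
tcp_rot: [-180.0, 0.1, 93.1]
wrist_force: [-0.8, -5.4, -1.1]
width: 0.008
```

```bash
python3 - <<'E'
from h import *
o=arm.get_obs();im,d=arm.get_image('wrist')
print(o['t'],o['position'].round(4),o['tcp_rot'].round(2),o['wrist_force'].round(2),o['width']);save('w13.png',im,(140,0,80,60),10)
E
```

```text
24.35 [ 0.5057 -0.1297  0.072 ] [-1.7997e+02  6.0000e-02  9.3100e+01] [-0.81 -5.37 -1.11] 0.00777473960718634
```

View pics/w13.png

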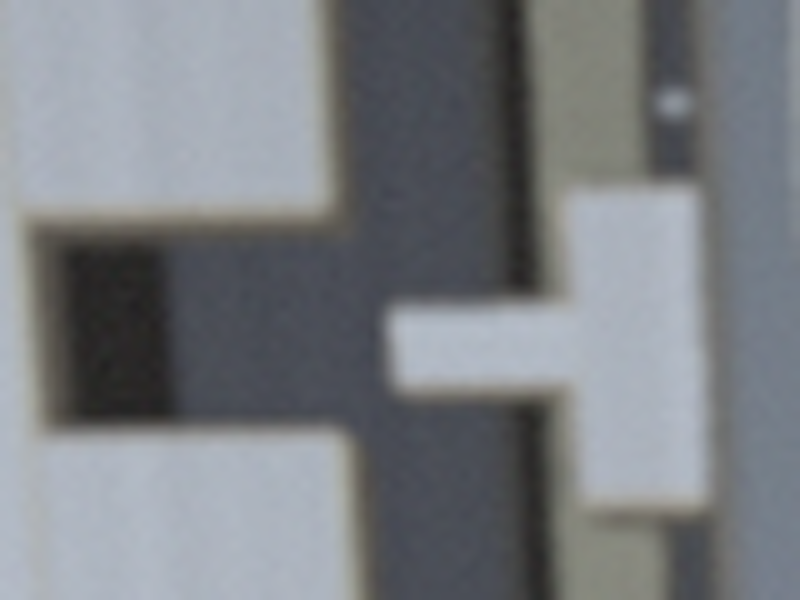

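```bash
python3 - <<'E'
from h import *
o=arm.get_obs();f=lambda x,y,z:onz('wrist',[[140+(x-4.5)/10,(y-4.5)/10]],z,o)[0]
for dg in(2.9,3.3):
    a=np.radians(dg);u=np.array([-np.sin(a),np.cos(a),0])
    t=f(388,347,.048);e=f(352,428,.05);l=f(337,217,.05);print((l-e)@u,(e-t)@u+.005,((e+l)/2-t)@u)
E
```

```text
0.01009003169631076 0.0007236063289528562 0.0007686221771082379
0.010090865751386341 0.0007346627162049344 0.0007800955918981069
```

Request:
send_rows(
  motion=[
    [[0.05,0,0],0],
    [[0,0,0],0],
    [[0,0,0],0],
    [[0,0,0],0],
  ],
)

```text
t: 24.9
position: [0.5056, -0.1291, 0.072]
tcp_rot: [-180.0, 0.1, 93.1]
wrist_force: [-1.7, -4.7, -0.2]
width: 0.009
```

```bash
python3 - <<'E'
from h import *
o=arm.get_obs();im,d=arm.get_image('wrist')
print(o['t'],o['position'].round(4),o['wrist_force'].round(2));save('w14.png',im,(140,0,80,60),10)
im,d=arm.get_image('top');save('t14.png',im,(220,150,170,120),4.7)
E
```

```text
24.9 [ 0.5056 -0.1291  0.072 ] [-1.75 -4.66 -0.19]
```

View pics/w14.png

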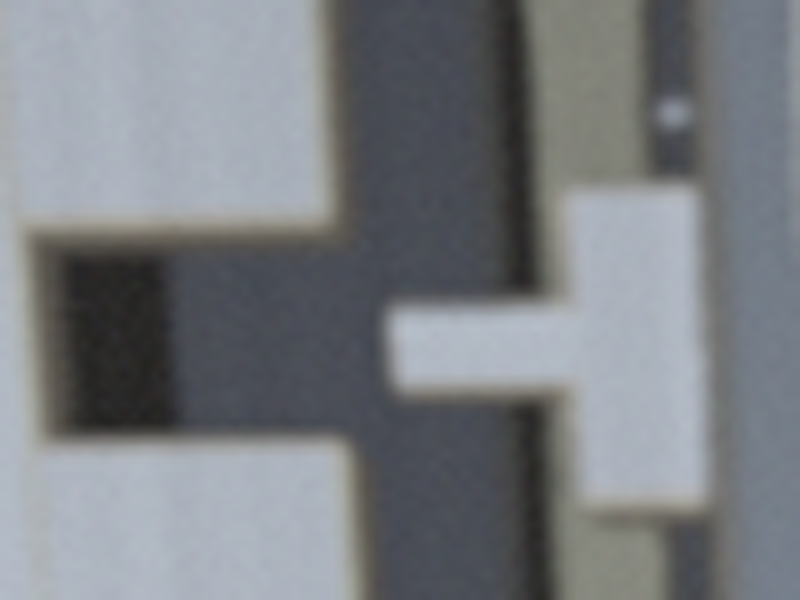

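Now about 0.2–0.7 mm short, well inside the notch. I'll back off and check from another viewpoint.

Request:
send_rows(
  motion=[
    [[-0.5,0,0],0],
    [[-1.5,0,0],0],
    [[-2,0,0],0],
    [[-2,0,-1],0],
    [[0,0,-4],0],
    [[0,0,-4],0],
    [[0,0,-4],0],
    [[0,0,-4],0],
    [[0,0,-4],0],
    [[0,0,0],10.35],
    [[0,0,0],10.35],
    [[0,0,0],10.35],
  ],
)

```text
t: 26.5
position: [0.5091, -0.1897, 0.283]
tcp_rot: [179.9, -0.0, 61.7]
wrist_force: [0.3, -0.8, 0.5]
width: 0.006
```

Request:
send_rows(
  motion=[
    [[0,0,0],10.35],
    [[0,0,0],10.35],
    [[0,0,0],10.35],
    [[0,0,0],10.35],
    [[0,0,0],10.35],
    [[0,0,0],10.35],
    [[-4,-3,0],0],
    [[-4,-5,0],0],
    [[-3,-5,0],0],
    [[0,-4,0],0],
    [[0,0,0],0],
    [[0,0,0],0],
  ],
)

```text
t: 28.0
position: [0.4006, -0.0205, 0.2826]
tcp_rot: [179.9, -0.1, -0.1]
wrist_force: [-0.2, -0.0, -0.3]
width: 0.009
```

```bash
python3 - <<'E'
from h import *
o=arm.get_obs();im,d=arm.get_image('wrist')
print(o['t'],o['position'].round(4),o['tcp_rot'].round(2),o['wrist_force'].round(2));save('w15.png',im,s=1.4);save('w15c.png',im,(230,100,80,60),10)
im,d2=arm.get_image('top');save('t15.png',im,(100,120,290,170),2.7)
C=cloud('wrist',d,o);S=C.reshape(-1,3);S=S[~np.isnan(S[:,0])]
m=(abs(S[:,0]-.503)<.03)&(abs(S[:,1]+.017)<.04)
Q=S[m&(S[:,2]>.158)&(S[:,2]<.175)];print('cap',len(Q),cv2.minEnclosingCircle((Q[:,:2]*1000).astype(np.float32)))
Q=S[m&(abs(S[:,2]-.092)<.006)];print('stand',cv2.minEnclosingCircle((Q[:,:2]*1000).astype(np.float32)))
E
```

```text
28.0 [ 0.4006 -0.0205  0.2826] [ 1.7995e+02 -6.0000e-02 -7.0000e-02] [-0.22 -0.03 -0.27]
cap 739 ((502.5242614746094, -17.0080623626709), 12.026426315307617)
stand ((501.6051330566406, -16.24201202392578), 28.181812286376953)
```

View pics/w15.png

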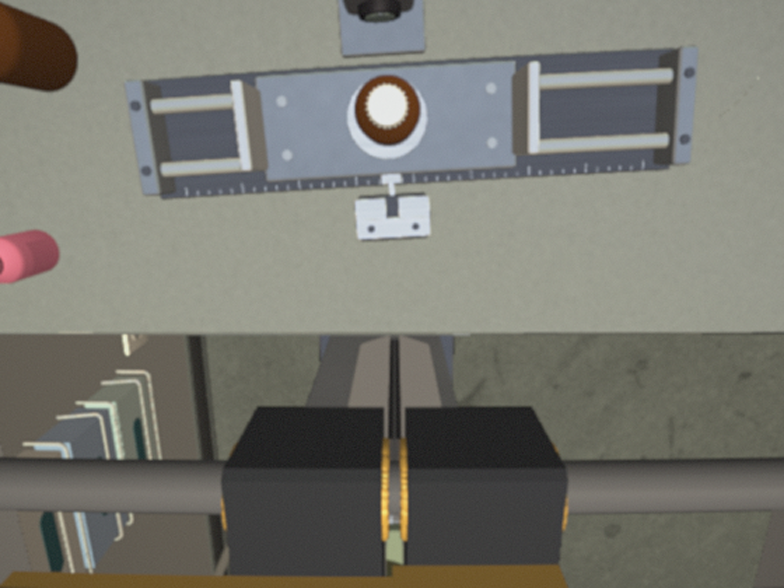

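View pics/w15c.png

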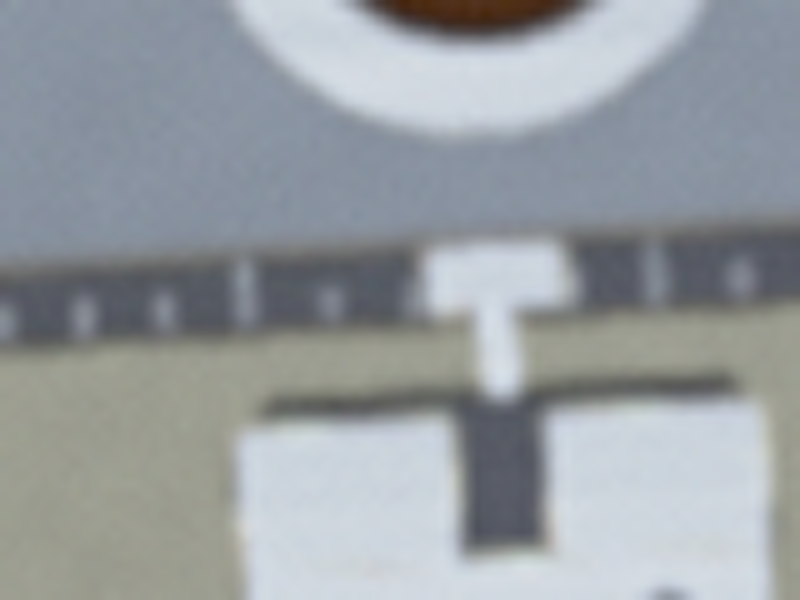

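View pics/t15.png

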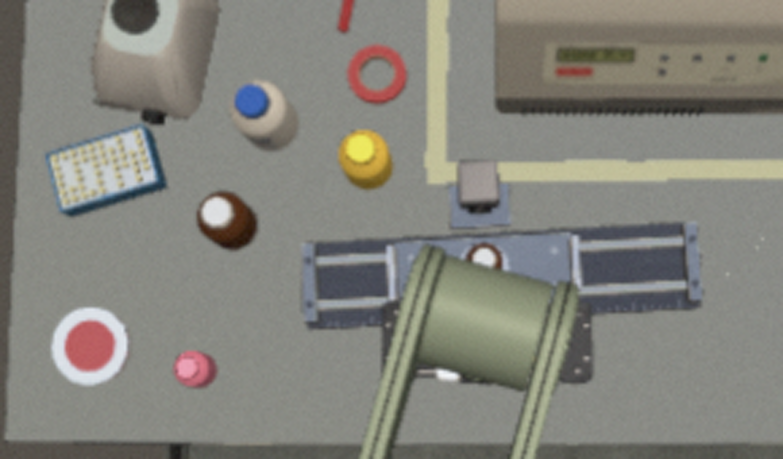

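```bash
python3 -c "
from rig import arm
print(arm.hand_in())"
```

```text
the job is handed in; nothing more can be done
None
```

I stood the small brown white-capped bottle from the front left on the round stand and let go of it. I then pushed the stage about 112 mm left with the closed fingers until its pointer was opposite the notch, and handed the job in after about 28 s.

Last checks before handing in, with the arm clear of everything:
- **Pointer:** it is within the 10 mm notch and has not passed it. The close wrist view put it 0.2–0.7 mm short, depending on the pointer height I assumed. The view from straight in front put it about 0.5 mm short.
- **Bottle:** it stands upright, with its cap about 1 mm off the stand's centre.
- **Other things:** in the last top view nothing appeared to have moved. The timer and the far right of the bench were outside that crop, so I did not check them again at the end.
- **Forces:** the highest I read was about 7 N at the wrist, when the bottle touched down on the stand.

One disagreement came up along the way. With about 14 mm to go, the distances left to the notch differed by about 1 mm between views. I relied on the close wrist view, which showed pointer and notch together, for the last steps.

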